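# Sort the cut-up bench: cassettes to their processing baskets, pot to its rack

## Task

The case is cut up; clear the board for the processor. Put each closed tissue cassette into the steel basket whose clips have its colour (both small teal ones into the teal basket, the small pink one into the pink basket, the large yellow one into the yellow basket), each lying flat on the basket's floor with its lid up, none on top of another. Stand the loose specimen pot upright in the empty bay of the grey pot rack, and leave the pot that is already there in its bay, upright.

Things in the scene. Friction and masses are not known exactly. Their poses are not given: they have to be found in the camera images.
- teal_cassette_1: small closed tissue cassette, teal plastic, 40 mm long (its x) x 28.5 mm wide (its y) x 7.5 mm high, slotted lid up (z), sloping end at +x, 15 g. Origin: centre of the underside. Starts loose on a fixed white cutting board whose top is 12 mm above the table (z = 0.012), as do all loose things but racked_pot; baskets and rack are fixed on that board
- teal_cassette_2: the second small teal cassette, exactly like teal_cassette_1; which of the two lies where in the basket does not matter
- pink_cassette: small closed tissue cassette, same size, axes and origin as the teal ones, pink plastic; loose on the board
- yellow_mega_cassette: large closed cassette, yellow plastic, 75 mm long (its x) x 52 mm wide (its y) x 13 mm high, about 60 g, slotted lid up (z), sloping end (the last 13 mm) at +x; loose on the board. Origin: centre of the underside
- specimen_pot: loose round specimen pot standing on the board: white body 40 mm diameter, navy blue screw lid 44.4 mm diameter from 54 to 70 mm height; total height 70 mm, about 90 g. Origin: centre of the underside, z up
- teal_basket: open steel basket with teal clips on the middle of its -x and +x rims. Outside 124 mm (its x) x 132 mm (its y) x 28 mm high; walls and floor 3 mm, inside 118 x 126 mm; clips rise to 30 mm; a folded wire bail lies round its +x side. Room for two small cassettes side by side along its y. Fixed. Origin: centre of the underside. Its yaw is within 9 degrees of 0, as are the others'
- pink_basket: the same steel basket with pink clips; same sizes and origin
- yellow_basket: the same steel basket with yellow clips; same sizes and origin
- pot_rack: grey two-bay rack for pots: open tray 66 mm (its x; 77 over its rim flanges) x 129 mm (its y) x 25 mm high, floor and walls 3 mm, a 3 mm divider across the middle. Bays 60 x 60 mm, centred 31.5 mm either side of the origin along y; the -y bay holds racked_pot, the +y bay is empty. Fixed. Origin: centre of the underside
- racked_pot: a pot just like specimen_pot, already standing in the -y bay of the rack; to be left in that bay. Origin: centre of the underside

How it is judged:
By the outcome, as a careful person would: the job done as asked, in the order asked, and still so for the second after the job is handed in, with the robot touching nothing.
It also fails if it takes over 104 s, if anything falls off the work surface, if the arm or the gripper's body presses on something with over 40 N, if the wrist force passes 120 N, or if a joint passes its speed limit or range.

## Robot

A 7-joint arm with a two-finger parallel gripper is mounted at the origin on the work surface. World frame = base frame: x ahead of the robot, y to its left, z up, the work surface at z = 0. Lengths are in mm, angles in degrees, forces in N, time in s.
With the tool pointing down it reaches from about 400 to 850 mm from the base axis. Payload 10.4 kg.
Tool frame: the origin (TCP) lies at the very end of the fingers, on their centre line; the grasp point (between the pads) lies 19 mm behind it; z points along the fingers, y is the line along which they close (so a half turn about z gives the same grasp; the last joint's range is limited). The gripper opens to 87 mm and grips with 3 to 60 N. Pads are 19 mm wide; open, the fingers measure 117 mm over their backs; the gripper's body (75 mm by 190 mm) begins 51 mm behind the grasp point.
Start: joints at [-72.17, 19.034, -3.707, 83.658, 1.238, 77.344, -5.071], TCP at [204.76, 590.53, 222.576] pointing down, gripper open.
Joint ranges: [-148.97, 148.97], [-28.65, 121.19], [-84.17, 76.75], [9.2, 138.47], [-72.65, 252.65], [3.7, 117.97], [-149.18, 149.18]. Speed limits (degrees/s): [127.2, 127.2, 159.86, 159.86, 180, 180, 180].

## Interface

Orientations are given as a 3x3 rotation matrix whose columns are the frame's x, y, z axes.
In Python, from station import * gives the robot as it stands.
- The arm moves only by the shell command python3 -m jog 'ROWS' [FORCE]. ROWS is text: rows parted by semicolons, each of 5 numbers parted by spaces: the opening, from -1 (shut) to 1 (fully open), then the shift along the tool's x, y, z in units of 40 mm (1.0 is 40 mm), then the turn about the tool's z in units of 6 degrees (1.0 is 6 degrees). In form: hand x y z twist; .... A call has exactly 10 rows; each row shifts and turns the commanded pose from where the row before left it, along the tool's axes as they then stand; what a row does not reach is not made up. A row lasts 1/10 s, in which the tool goes at most 50 mm and 8.59 degrees, less where a joint would pass 70% of its speed; a pose out of reach is approached as far as the arm can. A call is refused whole if a number of a shift passes 1 or a number of a turn 1, either way. A call with a gripper value outside its range is refused whole. The fingers move at their own pace and stop on an object; FORCE is the grip in N (left out, the last holds). Time passes only in rows, so rows that do not move let the fingers close, or fill a call up. It gives the time, the measured TCP pose, the force, the opening and the grip force at its end, in the units of the state.
- get_obs(): the state, without advancing time (a new reading comes with each control period).
- get_image(name): name is "side" or "top" or "wrist"; returns (picture, depth): 384x512x3 uint8, red, green, blue; 384x512 float32, mm along the optical axis (not along the pixel's ray), 0 where there is no reading.
- camera_info(name): a dict with "fovy" (degrees; the focal length in pixels is half the picture's height over the tangent of half this angle, whatever the lens; pixels are square), "cx", "cy" (the principal point, pixels), "k1" (the pictures are not rectified: a ray, as slopes to the right and down, at radius r is drawn at 1 + k1 r^2 times it, then the intrinsics apply), "world_from_camera" (4x4, takes a point from camera to world coordinates). Camera axes: x right, y down, z forward; pixel columns grow to the right and rows downward; lengths in mm; the calibration is good to about 2 mm. A picture is of the moment at which its call begins: read the wrist's pose just before it. camera_info takes no time and is no camera call; for the wrist camera it gives the pose at the moment of the call.
- sign_off(): hands the job in; it is judged then, once.
Trained networks look in the newest picture that a camera, given by its name, has taken for a name from the list of things; names that differ only in an ending like _2 or _b are one class to them, and where a whole thing is asked for, a point or a joint stands for the part that bears it (a point fixed in the world has none). Each returns a list of dicts, best first, with "score" (0 to 1); they miss things now and then, are a little off and sometimes report something else, mostly with a low value. They report only what shows in the picture. A call takes as long as a camera call.
- boxes_of(camera, target): "location" ([column, row] in pixels, amid what is visible of it).
The state is a dict: "t": time; "joints": joint angles; "joint_velocities": joint speeds; "joint_torque": joint torques, N m; "position": TCP position; "eef_rot": TCP orientation; "contact_force": force on the tool from outside, world axes, zero at the start; "ft_torque": the same for the moment, N m; "grip_width": finger opening in mm; "gripper_force": force on a finger pad.
Only numpy, scipy, OpenCV 4.12 (cv2) and the standard library are available. Lean on these libraries where they do the work, as an engineer would, in place of code of your own. Each camera call takes 0.05 s, during which the arm holds its last target. There are 200 camera calls.

## Working session

There is one attempt and no reset: what is moved stays moved. The work goes in short steps, Python scripts to look and compute and a shell command to move; the robot and the scene stay as the last step left them, time stands still between calls to the robot, and variables do not carry over. Pictures are saved under pics/ and viewed, at most 14 in all, crops included, and the job is handed in when it is done.

```bash
mkdir -p pics; ls; cat > h.py <<'E'
from station import *
import numpy as np, cv2
def setup(n):
    c=camera_info(n); f=192/np.tan(np.radians(c["fovy"]/2)); return c,f
def world(n,px,depth=None,z=None,c=None):
    c=c or camera_info(n); f=192/np.tan(np.radians(c["fovy"]/2))
    d=np.array([(px[0]-c["cx"])/f,(px[1]-c["cy"])/f]); u=d.copy()
    for _ in range(20): u=d/(1+c["k1"]*(u@u))
    T=np.array(c["world_from_camera"]); r=T[:3,:3]@np.array([u[0],u[1],1]); o=T[:3,3]
    s=depth if depth is not None else (z-o[2])/r[2]
    return o+s*r
def save(n,name):
    im,d=get_image(n); cv2.imwrite("pics/"+name+".png",im[:,:,::-1]); np.save("pics/"+name+".npy",d); return im,d
E
python3 - <<'E'
from h import *
for n in ("top","side","wrist"):
    c=camera_info(n); print(n,c["fovy"],np.round(np.array(c["world_from_camera"]),2).tolist())
    im,d=save(n,n+"0")
    if n=="wrist": continue
    for t in ["teal_cassette_1","pink_cassette","yellow_mega_cassette","specimen_pot","teal_basket","pink_basket","yellow_basket","pot_rack"]:
        for b in boxes_of(n,t)[:4]:
            p=b["location"]; dd=d[int(p[1]),int(p[0])]
            print(t,round(b["score"],2),np.round(p),np.round(world(n,p,depth=dd)))
o=get_obs();print(o["t"],o["position"],np.round(o["eef_rot"],3).tolist(),o["grip_width"])
E
```

```text
pics
top 46.651385221850944 [[-0.0, -0.97, 0.23, 252.17], [-1.0, 0.0, -0.01, 1.83], [0.01, -0.23, -0.97, 1171.8], [0.0, 0.0, 0.0, 1.0]]
teal_cassette_1 0.62 [310. 211.] [ 463. -137.   19.]
teal_cassette_1 0.54 [259. 219.] [442.  -4.  21.]
pink_cassette 0.6 [211. 212.] [461. 124.  23.]
yellow_mega_cassette 0.73 [166. 242.] [382. 236.  24.]
yellow_mega_cassette 0.39 [361. 239.] [ 382. -253.   84.]
specimen_pot 0.75 [357. 236.] [ 390. -243.   84.]
teal_basket 0.7 [393. 183.] [ 540. -363.   14.]
teal_basket 0.23 [127. 184.] [538. 349.  16.]
pink_basket 0.83 [125. 185.] [538. 356.  11.]
yellow_basket 0.89 [206. 153.] [624. 140.  16.]
yellow_basket 0.74 [298. 153.] [ 626. -111.   11.]
pot_rack 0.65 [391. 185.] [ 537. -358.    9.]
side 44.317641145678635 [[0.92, -0.28, 0.27, 247.57], [-0.38, -0.64, 0.66, -684.12], [-0.01, -0.71, -0.7, 780.21], [0.0, 0.0, 0.0, 1.0]]
teal_cassette_1 0.61 [227. 217.] [440. -16.  17.]
teal_cassette_1 0.54 [254. 256.] [ 455. -138.   18.]
pink_cassette 0.5 [214. 174.] [458. 128.  17.]
yellow_mega_cassette 0.7 [173. 157.] [383. 220.  24.]
specimen_pot 0.63 [247. 305.] [ 386. -277.   84.]
pink_basket 0.8 [213. 116.] [534. 358.  13.]
yellow_basket 0.66 [276. 152.] [630. 147.  12.]
pot_rack 0.89 [324. 225.] [ 626. -117.   12.]
wrist 65.11398646019511 [[0.33, 0.91, 0.24, 140.42], [0.94, -0.32, -0.08, 613.65], [-0.0, 0.25, -0.97, 384.85], [0.0, 0.0, 0.0, 1.0]]
0.95 [204.78003622 590.54351678 222.59714127] [[-0.945, 0.328, 0.0], [0.328, 0.945, 0.0], [0.0, 0.0, -1.0]] 87.17148033275993
```

```bash
python3 - <<'E'
import cv2
a=cv2.imread("pics/top0.png")[110:290,80:440]; cv2.imwrite("pics/tc.png",cv2.resize(a,(800,400),interpolation=cv2.INTER_CUBIC))
b=cv2.imread("pics/side0.png"); cv2.imwrite("pics/sc.png",cv2.resize(b,(800,600),interpolation=cv2.INTER_CUBIC))
E
```

```text
(no output)
```

View pics/tc.png

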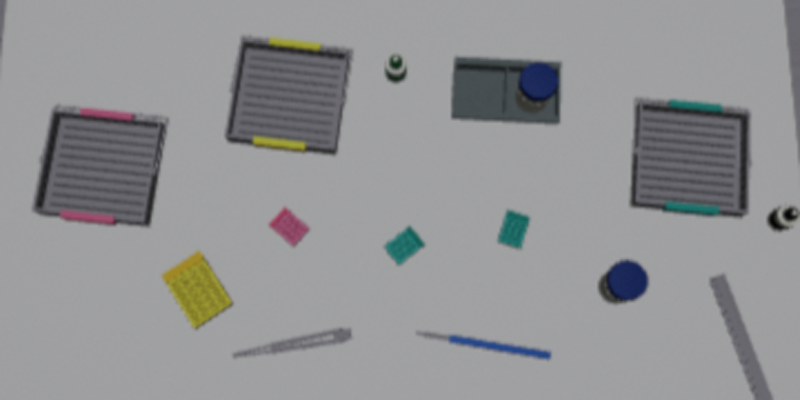

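View pics/sc.png

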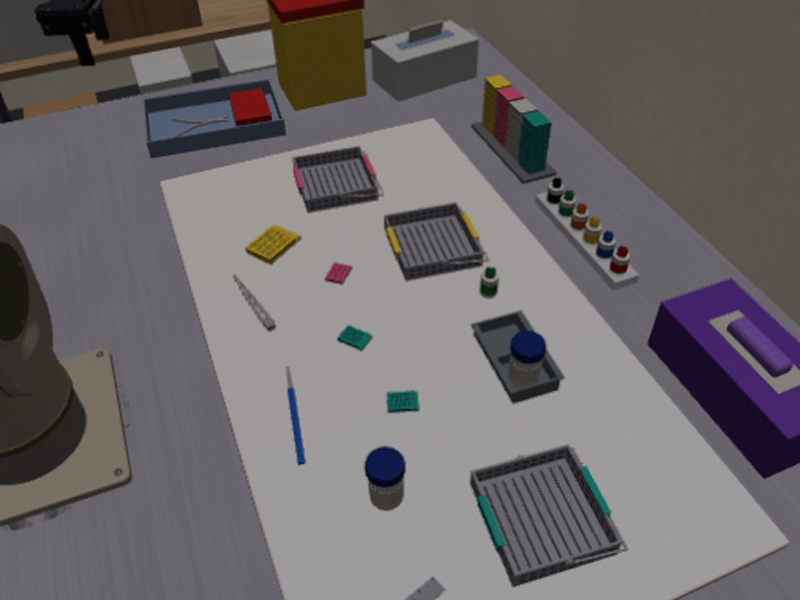

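The top view shows the pink, yellow and teal baskets, the rack (+y bay empty, at the left) and the loose pot at about (625,280) in the crop. The yellow mega is at (197,290), pink at (290,226), and the teals at (405,245) and (514,229). The side view agrees. Next: precise poses by colour.

```bash
cat >> h.py <<'E'
HUE={"teal":(75,98),"pink":(160,178),"yellow":(18,34),"navy":(108,128)}
def blobs(n,im,d,col,z=None,amin=25,c=None):
    c=c or camera_info(n)
    h=cv2.cvtColor(im,cv2.COLOR_RGB2HSV); lo,hi=HUE[col]
    m=cv2.inRange(h,(lo,80,40),(hi,255,255))
    k,l,s,cen=cv2.connectedComponentsWithStats(m); out=[]
    for i in range(1,k):
        if s[i,4]<amin: continue
        v,u=np.nonzero(l==i)
        zz=z if z else np.median([world(n,(a,b),depth=d[b,a],c=c)[2] for a,b in list(zip(u,v))[::7]])
        P=np.array([world(n,(a,b),z=zz,c=c)[:2] for a,b in zip(u,v)],np.float32)
        r=cv2.minAreaRect(P); w,hh=r[1]; a=r[2] if w>=hh else r[2]-90
        out.append((np.round(cen[i]),np.round(r[0],1),np.round(P.mean(0),1),np.round((max(w,hh),min(w,hh)),1),round((a+90)%180-90,1),round(float(zz),1)))
    return out
E
python3 - <<'E'
from h import *
for n in ("top","side"):
    im=cv2.imread(f"pics/{n}0.png")[:,:,::-1].copy(); d=np.load(f"pics/{n}0.npy")
    for col in HUE:
        print(n,col)
        for b in blobs(n,im,d,col):
            if abs(b[1][1])<480 and b[1][0]<720: print("  ",*b)
E
```

```text
top teal
   [393. 158.] [ 603.2 -357.1] [ 603.1 -357.5] [61.2 10. ] 84.0 42.7
   [391. 203.] [ 479.3 -344.5] [ 479.3 -344.2] [62.2 10.1] 84.1 42.1
   [311. 213.] [ 459.1 -138.5] [ 459.1 -138.4] [38.3 27.3] -18.1 19.8
   [262. 220.] [439.7  -9.3] [439.7  -9.5] [38.9 27.4] -52.8 19.8
top pink
   [127. 161.] [593.6 345. ] [593.8 345.8] [62.3  9.7] 83.4 41.5
   [119. 207.] [469.6 358.2] [469.6 358.5] [63.8  9.2] 83.5 42.2
   [210. 211.] [463.3 126.9] [462.9 127.1] [38.  27.5] 46.3 19.0
top yellow
   [212. 130.] [682.  123.7] [682.1 123.8] [60.8 10.7] 83.3 41.9
   [205. 174.] [558.5 138.7] [558.3 138.8] [64.1 12.1] 82.6 41.8
   [168. 240.] [388.  231.4] [387.7 231.3] [74.7 52.5] 34.0 24.6
top navy
   [322. 146.] [ 621.2 -164.5] [ 621.3 -164.7] [43.5 41.2] -1.7 84.9
   [362. 236.] [ 390.  -254.4] [ 389.9 -254.6] [43.7 39.9] -64.2 82.2
   [304. 266.] [ 321.6 -118.7] [ 321.8 -118.7] [117.    7.9] 80.5 16.6
side teal
   [227. 216.] [440.4 -13.3] [440.4 -13.7] [41.2 30.4] -52.0 18.7
   [257. 256.] [ 459.4 -142.8] [ 459.2 -142.7] [38.6 30.6] -18.4 19.2
   [380. 313.] [ 604.6 -360.7] [ 604.7 -360.2] [63.6 10.2] 84.0 42.1
   [314. 334.] [ 478.8 -350.2] [ 479.  -348.9] [69.2 12.2] 83.0 42.7
side pink
   [235. 105.] [594.1 340.8] [594.5 341.9] [66.1 10.3] 85.1 41.3
   [191. 114.] [470.8 352.4] [470.9 353.6] [81.2 10.3] 83.9 39.7
   [216. 174.] [462.  122.2] [462.1 122.1] [40.4 29.6] 48.9 18.5
side yellow
   [300. 144.] [683.1 119.9] [683.1 119.8] [62.5 10.9] 83.3 40.7
   [174. 156.] [387.5 224.5] [386.9 223.4] [77.7 60.9] 33.6 23.6
   [252. 155.] [557.3 128.1] [557.3 129.8] [80.8 13. ] 82.7 41.8
side navy
   [338. 220.] [ 621.4 -167.4] [ 621.6 -168. ] [44.9 41.3] 59.8 84.8
   [189. 272.] [ 322.2 -122.6] [ 321.7 -125.2] [118.5   8.5] 80.1 18.2
   [246. 297.] [ 391.2 -259.4] [ 390.8 -260.2] [42.  41.4] 67.0 82.7
```

```bash
python3 -m jog '1 -.74 -.643 0 0;1 -.74 -.643 0 0;1 -.74 -.643 0 0;1 -.74 -.643 0 0;1 -.74 -.643 0 0;1 -.74 -.643 0 0;1 -.74 -.643 0 0;1 -.74 -.643 0 0;1 -.74 -.643 0 0;1 -.74 -.643 0 0' 20
python3 -m jog '1 -.46 -.874 .25 0;1 -.46 -.874 .25 0;1 -.46 -.874 .25 0;1 -.46 -.874 .25 0;1 -.46 -.874 .25 0;1 -.46 -.874 .25 0;1 -.46 -.874 .25 0;1 -.46 -.874 .25 0;1 -.46 -.874 .25 -.1;1 -.46 -.874 .25 -.1'
cat >> h.py <<'E'
def plan(x,y,z,psi):
    o=get_obs(); R=np.array(o["eef_rot"]); p=np.array(o["position"]); d=np.array([x,y,z])-p
    cur=np.degrees(np.arctan2(R[1,1],R[0,1])); tw=-((psi-cur+180)%360-180)
    a=np.radians(cur-tw); Y=np.array([np.cos(a),np.sin(a)]); X=np.array([-Y[1],Y[0]])
    if X@R[:2,0]*np.cos(np.radians(tw))<-.01 and abs(tw)<80: X=-X
    print("t",round(o["t"],2),"at",np.round(p,1),"psi",round(cur,1),"grip",round(o["grip_width"],1),"F",np.round(o["contact_force"],1))
    print(" now-axes units",np.round(R[:,:2].T@d/40,2),"after-twist units",np.round([X@d[:2]/40,Y@d[:2]/40],2),"z",round(-d[2]/40,2),"tw",round(tw/6,2))
E
python3 - <<'E'
from h import *
c=camera_info("wrist"); o=get_obs(); im,d=save("wrist","w1")
for b in blobs("wrist",im,d,"teal",z=19.5,c=c): print(*b)
plan(459,-140.5,13,72); print(np.round(o["eef_rot"],3).tolist())
for q in [(284.8,136.1),(332,137),(331.1,165.4),(283.4,164)]: print(world("top",q,z=37))
for b in boxes_of("wrist","teal_cassette_1"): print(b)
E
```

```text
t: 1.95
position: [400.8, 249.1, 222.8]
eef_rot: [[-0.945, 0.328, 0.0], [0.328, 0.945, 0.001], [-0.0, 0.001, -1.0]]
contact_force: [0.3, 0.0, 0.1]
grip_width: 87.0
gripper_force: 0.0
t: 2.95
position: [460.1, -141.5, 122.5]
eef_rot: [[-0.952, 0.307, 0.001], [0.307, 0.952, 0.0], [-0.001, 0.001, -1.0]]
contact_force: [1.4, 0.9, -0.9]
grip_width: 86.7
gripper_force: 0.0
[386. 124.] [439.8 -10.5] [440.3 -10.4] [41.  30.1] -51.6 19.5
[252. 187.] [ 459.1 -138.6] [ 458.7 -138.7] [40.3 28.2] -18.6 19.5
t 3.0 at [ 459.5 -147.8  121.5] psi 71.9 grip 86.8 F [-3.5 -3.9 -0.4]
 now-axes units [0.07 0.18] after-twist units [0.07 0.17] z 2.71 tw -0.02
[[-0.952, 0.307, 0.001], [0.307, 0.952, 0.0], [-0.001, 0.001, -1.0]]
[665.47180603 -72.42006561  37.        ]
[ 662.89983558 -199.63628205   37.        ]
[ 583.26852837 -194.10037837   37.        ]
[587.19031485 -67.53089573  37.        ]
{'location': [251.3, 185.9], 'score': 0.84}
{'location': [386.3, 124.4], 'score': 0.78}
```

View pics/w1.png

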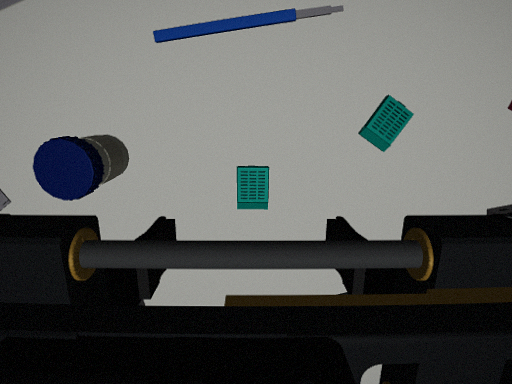

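The wrist view shows the first teal cassette at (252,187) between the fingers, the second at (386,124) and the pot at (70,168). The wrist and top positions agree to within 1 mm, so I'm descending.

```bash
python3 -m jog '1 0 .04 0 0;1 0 0 .3 0;.3 0 0 .5 0;.3 0 0 .5 0;.3 0 0 .5 0;.3 0 0 .4 0;.3 0 0 .3 0;.3 0 0 .15 0;.3 0 0 0.07 0;.3 0 0 0 0'; python3 -c "
from h import *
plan(459,-139,13.5,72)"
```

```text
t: 4.05
position: [460.5, -138.3, 13.8]
eef_rot: [[-0.952, 0.308, 0.0], [0.308, 0.952, 0.0], [-0.0, 0.0, -1.0]]
contact_force: [0.8, -0.2, 0.1]
grip_width: 56.8
gripper_force: 0.0
t 4.05 at [ 460.5 -138.3   13.8] psi 72.1 grip 56.8 F [ 0.8 -0.2  0.1]
 now-axes units [ 0.03 -0.03] after-twist units [ 0.03 -0.03] z 0.01 tw 0.02
```

```bash
python3 -m jog '-1 0.03 0 0 0;-1 0 0 0 0;-1 0 0 0 0;-1 0 0 0 0;-1 0 0 0 0;-1 0 0 0 0;-1 0 0 -.1 0;-1 0 0 -.3 0;-1 0 0 -.5 0;-1 0 0 -.6 0' 20
python3 -m jog '-1 0 0 -.2 1;-1 0 0 0 1;-1 0 0 0 1;-1 0 0 0 1;-1 0 0 0 1;-1 0 0 0 1;-1 0 0 0 1;-1 0 0 0 1;-1 0 0 0 1;-1 0 0 0 1'; python3 -c "
from h import *
a=np.radians(-5.7); p=np.array([541.3,-351.5])+30*np.array([-np.sin(a),np.cos(a)]);print(p)
plan(541.3+30*0.1,-351.5-30*.995,18,-5.7); plan(*p,18,-5.7)"
```

```text
t: 5.05
position: [458.8, -138.3, 74.7]
eef_rot: [[-0.951, 0.308, -0.001], [0.308, 0.951, -0.0], [0.001, -0.001, -1.0]]
contact_force: [-0.0, -1.2, 0.1]
grip_width: 28.2
gripper_force: 20.0
t: 6.05
position: [459.3, -138.2, 82.5]
eef_rot: [[-0.205, 0.979, 0.001], [0.979, 0.205, 0.0], [0.0, 0.001, -1.0]]
contact_force: [-0.1, 1.0, 0.4]
grip_width: 28.2
gripper_force: 20.0
[ 544.27959249 -321.6483329 ]
t 6.05 at [ 459.3 -138.2   82.5] psi 11.8 grip 28.2 F [-0.1  1.   0.4]
 now-axes units [-6.39  0.83] after-twist units [-5.84  2.72] z 1.61 tw 2.92
t 6.05 at [ 459.3 -138.2   82.5] psi 11.8 grip 28.2 F [-0.1  1.   0.4]
 now-axes units [-4.92  1.14] after-twist units [-4.35  2.57] z 1.61 tw 2.92
```

```bash
python3 -m jog '-1 0 0 0 1;-1 0 0 0 1;-1 0 0 0 .92;-1 -.83 .367 0 0;-1 -.83 .367 0 0;-1 -.83 .367 0 0;-1 -.83 .367 0 0;-1 -.83 .367 0 0;-1 -.83 .367 0 0;-1 -.83 .367 0 0'
python3 -m jog '-1 -.02 0 0 0;-1 -.02 0 .3 0;-1 0 0 .4 0;-1 0 0 .4 0;-1 0 0 .2 0;-1 0 0 .15 0;-1 0 0 .1 0;-1 0 0 .05 0;-1 0 0 0 0;-1 0 0 0 0'; python3 -c "
from h import *
plan(538.3,-381.4,17.5,-5.7)"
```

```text
t: 7.05
position: [540.0, -380.4, 82.6]
eef_rot: [[0.095, 0.996, 0.0], [0.996, -0.095, 0.0], [0.0, 0.0, -1.0]]
contact_force: [0.6, 0.2, 0.2]
grip_width: 28.3
gripper_force: 20.0
t: 8.05
position: [539.5, -381.0, 18.1]
eef_rot: [[0.095, 0.995, 0.001], [0.995, -0.095, -0.0], [-0.0, 0.001, -1.0]]
contact_force: [0.3, -0.2, -0.7]
grip_width: 28.2
gripper_force: 20.0
t 8.05 at [ 539.5 -381.    18.1] psi -5.4 grip 28.2 F [ 0.3 -0.2 -0.7]
 now-axes units [-0.01 -0.03] after-twist units [-0.01 -0.03] z 0.02 tw 0.04
```

```bash
python3 -m jog '-1 0 0 .03 0;0 0 0 0 0;0 0 0 0 0;0 0 0 0 0;0 0 0 -.2 0;0 0 0 -.5 -1;0 0 0 -.6 -1;0 0 0 -.6 -1;0 0 0 -.2 -1;0 0 0 0 -1'
python3 -m jog '.3 0 0 0 -1;.3 0 0 0 -1;.3 0 0 0 -.2;.3 0 0 0 0;.3 0 0 0 0;.3 0 0 0 0;.3 0 0 0 0;.3 0 0 0 0;.3 0 0 0 0;.3 0 0 0 0' >/dev/null; python3 -c "
from h import *
plan(440,-10.3,13.5,37.7)
c=camera_info('wrist');im,d=save('wrist','w2')
print(blobs('wrist',im,d,'teal',z=22.5,c=c))"
```

```text
t: 9.05
position: [540.1, -381.6, 103.1]
eef_rot: [[-0.419, 0.908, 0.003], [0.908, 0.419, -0.002], [-0.003, 0.002, -1.0]]
contact_force: [0.4, 0.5, -0.7]
grip_width: 43.4
gripper_force: 0.0
t 10.05 at [ 539.3 -380.8  100.5] psi 37.7 grip 56.7 F [-0.2 -0.4 -0.5]
 now-axes units [8.84 3.71] after-twist units [8.85 3.7 ] z 2.17 tw 0.01
[(array([216., 118.]), array([ 478.7, -346.9]), array([ 478.8, -345.9], dtype=float32), array([67.1,  9.7]), 84.1, 22.5), (array([250., 197.]), array([ 539.2, -380. ]), array([ 539.2, -380. ], dtype=float32), array([40.7, 29.6]), 84.6, 22.5), (array([346., 219.]), array([ 615.6, -346.5]), array([ 615.6, -346. ], dtype=float32), array([38.2, 10.5]), 83.9, 22.5)]
```

View pics/w2.png

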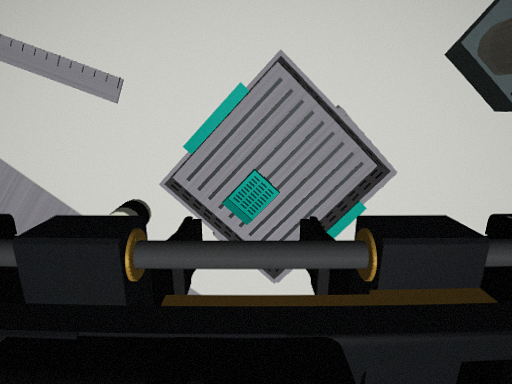

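The first teal cassette lies flat in the -y part of the teal basket, at (250,197). Now the second teal.

```bash
python3 -m jog '.3 .884 .37 0 0;.3 .884 .37 0 0;.3 .884 .37 0 0;.3 .884 .37 0 0;.3 .884 .37 0 0;.3 .884 .37 0 0;.3 .884 .37 0 0;.3 .884 .37 0 0;.3 .884 .37 0 0;.3 .884 .37 0 0'
python3 -m jog '.3 0 0 0 0;.3 0 0 .3 0;.3 0 0 .4 0;.3 0 0 .5 0;.3 0 0 .4 0;.3 0 0 .3 0;.3 0 0 .17 0;.3 0 0 .1 0;.3 0 0 0 0;-1 0 0 0 0'
python3 -m jog '-1 0 0 0 0;-1 0 0 0 0;-1 0 0 0 0;-1 0 0 0 0;-1 0 0 0 0;-1 0 0 -.1 0;-1 0 0 -.3 0;-1 0 0 -.5 0;-1 0 0 -.6 1;-1 0 0 -.2 1'
python3 -m jog '-1 0 0 0 1;-1 0 0 0 1;-1 0 0 0 1;-1 0 0 0 1;-1 0 0 0 1;-1 0 0 0 0.22;-1 0 0 0 0;-1 0 0 0 0;-1 0 0 0 0;-1 0 0 0 0'; python3 -c "
from h import *
plan(544.3,-321.6,17.5,-5.7)"
```

```text
t: 11.1
position: [439.3, -9.2, 100.8]
eef_rot: [[-0.612, 0.791, 0.001], [0.791, 0.612, 0.0], [-0.0, 0.001, -1.0]]
contact_force: [0.6, 0.5, -0.1]
grip_width: 56.6
gripper_force: 0.0
t: 12.1
position: [440.2, -10.6, 14.1]
eef_rot: [[-0.612, 0.791, 0.001], [0.791, 0.612, 0.0], [-0.0, 0.001, -1.0]]
contact_force: [0.1, -0.7, -0.4]
grip_width: 53.6
gripper_force: 0.0
t: 13.1
position: [441.1, -10.7, 84.6]
eef_rot: [[-0.43, 0.903, 0.003], [0.903, 0.43, 0.001], [-0.001, 0.003, -1.0]]
contact_force: [0.0, 0.7, -0.2]
grip_width: 28.5
gripper_force: 20.0
t: 14.1
position: [439.8, -10.6, 81.7]
eef_rot: [[0.096, 0.995, -0.0], [0.995, -0.096, 0.0], [0.0, -0.0, -1.0]]
contact_force: [0.3, -0.9, -0.8]
grip_width: 28.0
gripper_force: 20.0
t 14.1 at [439.8 -10.6  81.7] psi -5.5 grip 28.0 F [ 0.3 -0.9 -0.8]
 now-axes units [-7.49  3.35] after-twist units [-7.48  3.37] z 1.61 tw 0.03
```

```bash
python3 -m jog '-1 -.83 .372 0 0;-1 -.83 .372 0 0;-1 -.83 .372 0 0;-1 -.83 .372 0 0;-1 -.83 .372 0 0;-1 -.83 .372 0 0;-1 -.83 .372 0 0;-1 -.83 .372 0 0;-1 -.83 .372 0 0;-1 0 0 .1 0'
python3 -m jog '-1 0 0 .3 0;-1 0 0 .4 0;-1 0 0 .4 0;-1 0 0 .2 0;-1 0 0 .13 0;-1 0 0 .08 0;-1 0 0 .03 0;-1 0 0 0 0;0 0 0 0 0;0 0 0 0 0'; python3 -c "
from h import *
plan(463.2,126.7,13.5,-43)"
```

```text
t: 15.1
position: [543.8, -326.4, 77.9]
eef_rot: [[0.101, 0.995, 0.0], [0.995, -0.101, -0.004], [-0.004, 0.0, -1.0]]
contact_force: [-0.5, -0.4, 0.9]
grip_width: 27.9
gripper_force: 20.0
t: 16.1
position: [544.5, -321.1, 16.4]
eef_rot: [[0.097, 0.995, 0.001], [0.995, -0.097, -0.0], [-0.0, 0.001, -1.0]]
contact_force: [0.6, 0.7, -1.1]
grip_width: 37.5
gripper_force: 0.0
t 16.1 at [ 544.5 -321.1   16.4] psi -5.6 grip 37.5 F [ 0.6  0.7 -1.1]
 now-axes units [10.94 -3.11] after-twist units [ 6.8  -9.12] z 0.07 tw 6.24
```

```bash
python3 -m jog '0 0 0 0 0;0 0 0 -.2 0;0 0 0 -.5 0;0 0 0 -.5 1;.3 0 0 -.5 1;.3 0 0 -.3 1;.3 0 0 0 1;.3 0 0 0 1;.3 0 0 0 1;.3 0 0 0 .24'
python3 -m jog '.3 .567 -.76 0 0;.3 .567 -.76 0 0;.3 .567 -.76 0 0;.3 .567 -.76 0 0;.3 .567 -.76 0 0;.3 .567 -.76 0 0;.3 .567 -.76 0 0;.3 .567 -.76 0 0;.3 .567 -.76 0 0;.3 .567 -.76 0 0'
python3 -m jog '.3 .567 -.76 0 0;.3 .567 -.76 0 0;.3 0 0 0 0;.3 0 0 0 0;.3 0 0 0 0;.3 0 0 0 0;.3 0 0 0 0;.3 0 0 0 0;.3 0 0 0 0;.3 0 0 0 0'; python3 -c "
from h import *
c=camera_info('wrist');im,d=save('wrist','w3')
print(*blobs('wrist',im,d,'pink',z=19.5,c=c))
plan(463.2,126.7,13.5,-43)"
```

```text
t: 17.1
position: [544.3, -321.0, 96.6]
eef_rot: [[0.684, 0.73, 0.0], [0.73, -0.684, -0.0], [0.0, 0.0, -1.0]]
contact_force: [-0.0, -0.0, -0.5]
grip_width: 56.5
gripper_force: 0.0
t: 18.1
position: [476.2, 53.7, 96.7]
eef_rot: [[0.68, 0.733, 0.001], [0.733, -0.68, 0.001], [0.001, 0.0, -1.0]]
contact_force: [0.7, 0.4, 0.4]
grip_width: 56.7
gripper_force: 0.0
t: 19.1
position: [463.0, 126.8, 96.1]
eef_rot: [[0.682, 0.731, -0.0], [0.731, -0.682, 0.0], [0.0, -0.0, -1.0]]
contact_force: [1.0, -0.1, -0.3]
grip_width: 56.5
gripper_force: 0.0
(array([250., 197.]), array([463.4, 127.7]), array([463.6, 128.1], dtype=float32), array([41.4, 28.9]), 48.6, 19.5)
t 19.15 at [463.  126.8  96.1] psi -43.0 grip 56.6 F [ 0.3  0.1 -0.7]
 now-axes units [0.   0.01] after-twist units [0.   0.01] z 2.07 tw -0.0
```

```bash
python3 -m jog '.3 0 0 .3 -.2;.3 0 0 .4 0;.3 0 0 .5 0;.3 0 0 .4 0;.3 0 0 .27 0;.3 0 0 .15 0;.3 0 0 .05 0;.3 0 0 0 0;-1 0 0 0 0;-1 0 0 0 0'
python3 -m jog '-1 0 0 0 0;-1 0 0 0 0;-1 0 0 0 0;-1 0 0 0 0;-1 0 0 -.1 0;-1 0 0 -.3 0;-1 0 0 -.5 -1;-1 0 0 -.6 -1;-1 0 0 -.2 -1;-1 0 0 0 -1'
python3 -m jog '-1 0 0 0 -1;-1 0 0 0 -1;-1 0 0 0 0;-1 0 0 0 0;-1 0 0 0 0;-1 0 0 0 0;-1 0 0 0 0;-1 0 0 0 0;-1 0 0 0 0;-1 0 0 0 0'; python3 -c "
from h import *
plan(532,351,16.3,-6)"
```

```text
t: 20.15
position: [463.4, 127.1, 13.9]
eef_rot: [[0.667, 0.745, 0.001], [0.745, -0.667, 0.001], [0.001, 0.0, -1.0]]
contact_force: [-0.1, 0.0, -0.1]
grip_width: 47.0
gripper_force: 0.0
t: 21.15
position: [464.1, 127.3, 83.7]
eef_rot: [[0.302, 0.953, 0.003], [0.953, -0.302, 0.002], [0.003, 0.002, -1.0]]
contact_force: [0.9, -0.0, -0.1]
grip_width: 28.1
gripper_force: 20.0
t: 22.15
position: [463.0, 126.9, 81.3]
eef_rot: [[0.101, 0.995, -0.0], [0.995, -0.101, 0.0], [0.0, -0.0, -1.0]]
contact_force: [0.9, -0.3, -0.3]
grip_width: 28.3
gripper_force: 20.0
t 22.15 at [463.  126.9  81.3] psi -5.8 grip 28.3 F [ 0.9 -0.3 -0.3]
 now-axes units [5.75 1.15] after-twist units [5.75 1.13] z 1.63 tw 0.03
```

```bash
python3 -m jog '-1 .82 .164 0 0;-1 .82 .164 0 0;-1 .82 .164 0 0;-1 .82 .164 0 0;-1 .82 .164 0 0;-1 .82 .164 0 0;-1 .82 .164 0 0;-1 0 0 0 0;-1 0 0 .1 0;-1 0 0 .3 0'
python3 -m jog '-1 0 0 .4 0;-1 0 0 .4 0;-1 0 0 .2 0;-1 0 0 .13 0;-1 0 0 .08 0;-1 0 0 .02 0;-1 0 0 0 0;0 0 0 0 0;0 0 0 0 0;0 0 0 0 0'
python3 -m jog '0 0 0 -.2 0;0 0 0 -.5 0;0 0 0 -.5 1;.9 0 0 -.5 1;.9 0 0 -.3 1;.9 0 0 0 1;.9 0 0 0 1;.9 0 0 0 1;.9 0 0 0 1;.9 0 0 0 1'; python3 -c "
from h import *
c=camera_info('wrist');im,d=save('wrist','w4')
plan(388,230.5,17,-56)
for k in ('pink','yellow'): print(*blobs('wrist',im,d,k,z=24.5,c=c))"
```

```text
t: 23.15
position: [532.6, 349.8, 65.6]
eef_rot: [[0.102, 0.995, 0.001], [0.995, -0.102, 0.001], [0.001, 0.001, -1.0]]
contact_force: [0.5, 0.1, -0.2]
grip_width: 28.2
gripper_force: 20.0
t: 24.15
position: [532.0, 350.7, 16.3]
eef_rot: [[0.101, 0.995, 0.0], [0.995, -0.101, 0.0], [0.0, 0.0, -1.0]]
contact_force: [0.3, -0.3, 0.3]
grip_width: 40.8
gripper_force: 0.0
t: 25.15
position: [532.0, 350.8, 96.9]
eef_rot: [[0.81, 0.587, 0.0], [0.587, -0.81, 0.001], [0.001, -0.0, -1.0]]
contact_force: [0.3, -0.2, -0.7]
grip_width: 81.6
gripper_force: 0.0
t 25.2 at [531.9 350.9  96.8] psi -54.4 grip 82.1 F [ 0.3  0.5 -0.3]
 now-axes units [-4.68  0.35] after-twist units [-4.67  0.48] z 1.99 tw 0.27
(array([308., 142.]), array([595.5, 341.7]), array([595.5, 342.1], dtype=float32), array([67.3,  9.7]), 83.6, 24.5) (array([251., 198.]), array([533.2, 351.5]), array([533.5, 352. ], dtype=float32), array([41.1, 29.5]), 84.4, 24.5) (array([216., 276.]), array([459. , 336.8]), array([458.4, 335. ], dtype=float32), array([27. , 10.3]), 83.9, 24.5)
(array([ 88., 254.]), array([410.3, 434.1]), array([409.3, 436.3], dtype=float32), array([51.2, 22.5]), 24.9, 24.5) (array([414., 255.]), array([572.5, 209.6]), array([573.9, 206.9], dtype=float32), array([51.1, 22.3]), 45.0, 24.5) (array([374., 298.]), array([519.4, 212.3]), array([522.8, 205.2], dtype=float32), array([276.4,  16.1]), -54.1, 24.5)
```

View pics/w4.png

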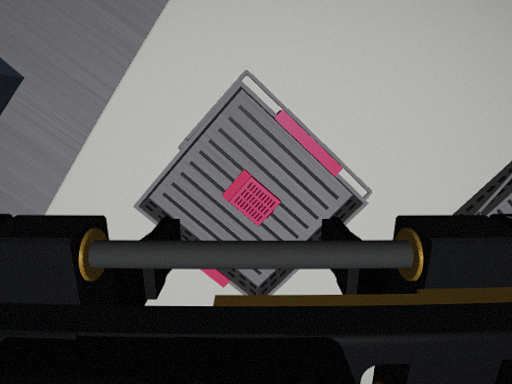

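Pink is flat in the middle of its basket, at (251,198). On to yellow.

```bash
python3 -m jog '1 0 0 0 .27;1 -.78 .08 0 0;1 -.78 .08 0 0;1 -.78 .08 0 0;1 -.78 .08 0 0;1 -.78 .08 0 0;1 -.78 .08 0 0;1 0 0 0 0;1 0 0 0 0;1 0 0 0 0'; python3 -c "
from h import *
c=camera_info('wrist');im,d=save('wrist','w5')
plan(388,230.5,17,-56)
for k in blobs('wrist',im,d,'yellow',z=24.5,c=c): print(*k)"
```

```text
t: 26.2
position: [389.4, 229.3, 96.6]
eef_rot: [[0.823, 0.568, 0.001], [0.568, -0.823, 0.001], [0.001, -0.0, -1.0]]
contact_force: [-0.3, -0.2, -0.3]
grip_width: 87.0
gripper_force: 0.0
t 26.25 at [389.4 229.1  96.4] psi -55.4 grip 86.9 F [-0.7 -0.5  0.9]
 now-axes units [-0.01 -0.05] after-twist units [-0.01 -0.05] z 1.99 tw 0.1
[483.  86.] [563.9 132.4] [564.  134.4] [71.1 18.7] 82.8 24.5
[248. 195.] [389.7 233.1] [390.9 233.8] [74.9 52.5] 34.6 24.5
[ 74. 256.] [262.6 326.4] [260.3 327.6] [49.9 14.9] 27.1 24.5
[428. 257.] [434.7  76.2] [434.   73.2] [49.8 13.8] 41.1 24.5
[367. 299.] [376.   87.9] [372.5  90.2] [264.6  15.3] -55.4 24.5
```

```bash
python3 -m jog '1 .03 -.06 .3 0;1 0 0 .4 0;1 0 0 .5 0;1 0 0 .4 0;1 0 0 .27 0;1 0 0 .14 0;1 0 0 .05 0;1 0 0 0 0;-1 0 0 0 0;-1 0 0 0 0' 35
python3 -m jog '-1 0 0 0 0;-1 0 0 0 0;-1 0 0 0 0;-1 0 0 0 0;-1 0 0 -.1 0;-1 0 0 -.3 0;-1 0 0 -.5 -1;-1 0 0 -.6 -1;-1 0 0 -.3 -1;-1 0 0 0 -1'
python3 -m jog '-1 0 0 0 -1;-1 0 0 0 -1;-1 0 0 0 -1;-1 0 0 0 -1;-1 0 0 0 -.2;-1 0 0 0 0;-1 0 0 0 0;-1 0 0 0 0;-1 0 0 0 0;-1 0 0 0 0'; python3 -c "
from h import *
plan(620.2,130.5,17,-6.3)"
```

```text
t: 27.25
position: [388.5, 231.7, 14.2]
eef_rot: [[0.823, 0.568, 0.001], [0.568, -0.823, 0.001], [0.001, -0.001, -1.0]]
contact_force: [-0.4, 0.4, -0.4]
grip_width: 77.6
gripper_force: 0.0
t: 28.25
position: [389.2, 232.0, 87.6]
eef_rot: [[0.518, 0.855, 0.002], [0.855, -0.518, 0.003], [0.003, -0.0, -1.0]]
contact_force: [-0.0, 0.0, -0.5]
grip_width: 51.1
gripper_force: 35.0
t: 29.25
position: [388.3, 231.3, 85.7]
eef_rot: [[0.109, 0.994, 0.0], [0.994, -0.109, 0.0], [0.0, -0.0, -1.0]]
contact_force: [0.5, -0.3, -0.7]
grip_width: 52.0
gripper_force: 35.0
t 29.25 at [388.3 231.3  85.7] psi -6.3 grip 52.0 F [ 0.5 -0.3 -0.7]
 now-axes units [-1.87  6.04] after-twist units [-1.87  6.04] z 1.72 tw 0.01
```

```bash
python3 -m jog '-1 -.267 .863 0 0;-1 -.267 .863 0 0;-1 -.267 .863 0 0;-1 -.267 .863 0 0;-1 -.267 .863 0 0;-1 -.267 .863 0 0;-1 -.267 .863 0 0;-1 0 0 0 0;-1 0 0 .1 0;-1 0 0 .3 0'
python3 -m jog '-1 0 0 .4 0;-1 0 0 .4 0;-1 0 0 .2 0;-1 0 0 .17 0;-1 0 0 .08 0;-1 0 0 .03 0;-1 0 0 0.02 0;.45 0 0 0 0;.45 0 0 0 0;.45 0 0 0 0'
python3 -m jog '.45 0 0 -.2 0;.45 0 0 -.5 0;.45 0 0 -.6 0;.6 0 0 -.6 0;.6 0 0 -.6 0;.6 0 0 -.1 0;.6 0 0 0 0;.6 0 0 0 0;.6 0 0 0 0;.6 0 0 0 0'; python3 -c "
from h import *
save('wrist','w6');im,d=save('top','t6')
for k in HUE:
  print(k)
  for b in blobs('top',im,d,k):
    if abs(b[1][1])<480 and b[1][0]<720: print(*b)
plan(390.2,-255.5,160,-6.3)
a=cv2.imread('pics/t6.png')[110:290,80:440]; b=cv2.imread('pics/w6.png')
cv2.imwrite('pics/m6.png',np.vstack([cv2.resize(a,(600,300),interpolation=2),cv2.resize(b,(400,300)).repeat(1,0) if 0 else cv2.copyMakeBorder(cv2.resize(b,(400,300)),0,0,0,200,0)]))"
```

```text
t: 30.25
position: [620.3, 131.7, 69.8]
eef_rot: [[0.108, 0.994, 0.001], [0.994, -0.108, 0.001], [0.001, 0.001, -1.0]]
contact_force: [0.0, 0.1, -0.4]
grip_width: 51.7
gripper_force: 35.0
t: 31.25
position: [620.6, 130.8, 18.1]
eef_rot: [[0.108, 0.994, 0.0], [0.994, -0.108, 0.0], [0.0, 0.0, -1.0]]
contact_force: [-0.9, -0.1, -0.1]
grip_width: 61.7
gripper_force: 0.0
t: 32.25
position: [620.0, 130.6, 120.9]
eef_rot: [[0.108, 0.994, -0.001], [0.994, -0.108, -0.0], [-0.001, -0.001, -1.0]]
contact_force: [-0.5, -0.1, 0.4]
grip_width: 69.6
gripper_force: 0.0
teal
[393. 158.] [ 603.5 -357.4] [ 603.5 -357.6] [61.2  9.9] 84.5 41.8
[378. 181.] [ 544.6 -319.3] [ 544.4 -320. ] [41.3 27.5] 90.0 21.0
[401. 183.] [ 539.  -380.6] [ 539.4 -381.4] [40.9 27.5] 90.0 21.4
[391. 203.] [ 479.4 -344.7] [ 479.5 -344.4] [62.3 10.1] 84.1 41.5
pink
[124. 161.] [594.3 353.8] [594.3 354.1] [43.3  9.2] 84.6 43.0
[122. 185.] [533.4 359.5] [533.3 359.9] [28.  22.9] -5.2 21.1
[114. 207.] [470.8 370. ] [470.8 369.9] [39.3  9. ] 82.8 43.3
yellow
[219. 130.] [679.4 104.6] [679.4 104.6] [21.7  8.6] 90.0 42.4
[218. 155.] [616.  108.4] [615.9 107. ] [55.3 30.8] -5.5 29.2
[207. 174.] [558.1 133.9] [557.9 134.1] [54.2 12.1] 82.6 40.9
[157. 233.] [322.9 122.5] [322.9 121.5] [73.2 11.6] 77.9 640.6
[120. 235.] [321.6 167.8] [321.7 166.9] [14.4  6.7] -62.6 636.5
navy
[322. 146.] [ 621.4 -164.6] [ 621.2 -164.5] [43.7 41.2] -1.7 84.1
[362. 236.] [ 390.1 -254.6] [ 390.  -254.7] [43.8 39.9] -64.2 81.6
[304. 266.] [ 321.6 -118.6] [ 321.8 -117.7] [116.9   8. ] 80.1 17.8
t 32.35 at [620.2 130.7 121.2] psi -6.2 grip 69.8 F [-0.2  0.4 -0.6]
 now-axes units [-10.22  -4.67] after-twist units [-10.23  -4.65] z -0.97 tw 0.01
```

View pics/m6.png

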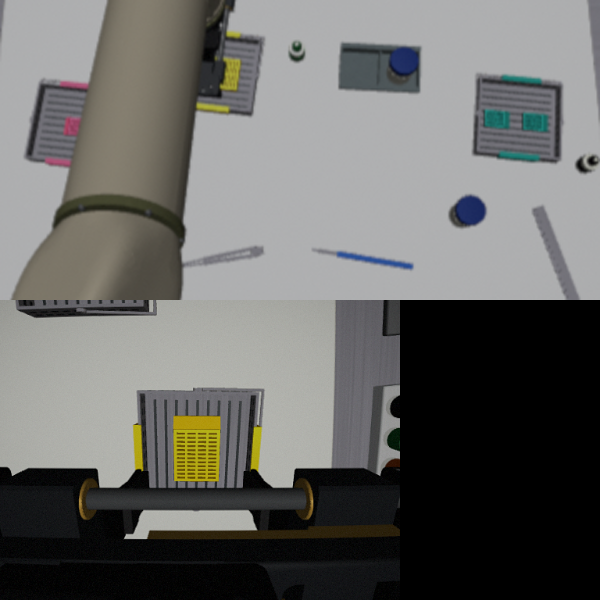

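Yellow lies flat in its basket and both teals lie side by side at (495,118) and (536,122). Now the pot at (468,210).

```bash
python3 -m jog '1 0 0 -.5 0;1 -.852 -.389 -.48 0;1 -.852 -.389 0 0;1 -.852 -.389 0 0;1 -.852 -.389 0 0;1 -.852 -.389 0 0;1 -.852 -.389 0 0;1 -.852 -.389 0 0;1 -.852 -.389 0 0;1 -.852 -.389 0 0'
python3 -m jog '1 -.852 -.389 0 0;1 -.852 -.389 0 0;1 -.852 -.389 0 0;1 0 0 0 -.7;1 0 0 0 0;1 0 0 0 0;1 0 0 0 0;1 0 0 0 0;1 0 0 0 0;1 0 0 0 0'; python3 -c "
from h import *
c=camera_info('wrist');im,d=save('wrist','w7')
plan(390,-255,55,-2)
for k in blobs('wrist',im,d,'navy',z=82,c=c): print(*k)"
```

```text
t: 33.35
position: [446.9, -160.2, 160.8]
eef_rot: [[0.109, 0.994, 0.0], [0.994, -0.109, 0.001], [0.001, 0.0, -1.0]]
contact_force: [0.0, -0.8, 0.4]
grip_width: 87.0
gripper_force: 0.0
t: 34.35
position: [390.5, -255.4, 160.9]
eef_rot: [[0.035, 0.999, -0.0], [0.999, -0.035, 0.0], [0.0, -0.0, -1.0]]
contact_force: [-0.2, 0.8, 0.1]
grip_width: 87.2
gripper_force: 0.0
t 34.4 at [ 390.5 -255.4  160.9] psi -2.0 grip 87.2 F [-0.7 -0.1  0.5]
 now-axes units [ 0.01 -0.01] after-twist units [ 0.01 -0.01] z 2.65 tw -0.0
[172.  52.] [ 336.1 -141.5] [ 336.2 -140.4] [75.8  7.6] 80.3 82.0
[251. 198.] [ 391.  -255.6] [ 391.1 -255.7] [44.3 43.4] 89.2 82.0
```

View pics/w7.png

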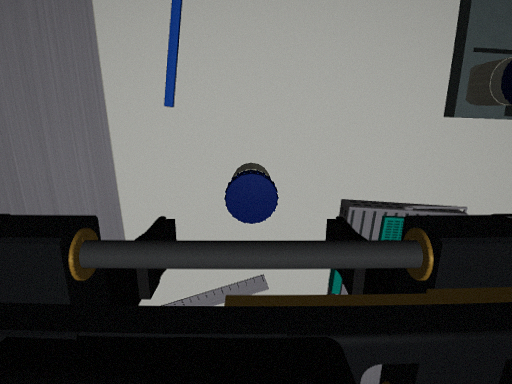

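The lid is centred between the fingers at (251,198).

```bash
python3 -m jog '1 0 .01 .3 0;1 0 0 .5 0;1 0 0 .6 0;1 0 0 .5 0;1 0 0 .4 0;1 0 0 .2 0;1 0 0 .13 0;1 0 0 0 0;-1 0 0 0 0;-1 0 0 0 0' 30
python3 -m jog '-1 0 0 0 0;-1 0 0 0 0;-1 0 0 0 0;-1 0 0 0 0;-1 0 0 0 0;-1 0 0 -.1 0;-1 0 0 -.3 0;-1 0 0 -.5 0;-1 0 0 -.6 0;-1 0 0 -.6 0'
python3 -m jog '-1 0 0 -.2 0;-1 0 0 0 0;-1 0 0 0 0;-1 0 0 0 0;-1 0 0 0 0;-1 0 0 0 0;-1 0 0 0 0;-1 0 0 0 0;-1 0 0 0 0;-1 0 0 0 0'; python3 - <<'E'
from h import *
c=camera_info("top"); im,d=save("top","t8")
# rack: points within region with height 33..40 (rim)
P=[]
for v in range(125,180):
    for u in range(270,345):
        p=world("top",(u,v),depth=d[v,u],c=c)
        if d[v,u]>0 and im[v,u].max()<105 and p[2]<42: P.append((*world("top",(u,v),z=37,c=c)[:2],p[2]))
P=np.array(P,np.float32); print(len(P)); print(cv2.minAreaRect(np.ascontiguousarray(P[:,:2])),P[:,:2].min(0),P[:,:2].max(0))
a=cv2.resize(im[120:180,265:350],None,fx=7,fy=7,interpolation=cv2.INTER_CUBIC); cv2.imwrite("pics/r8.png",a[:,:,::-1])
plan(625.5,-101.5,57,-2)
E
```

```text
t: 35.4
position: [391.4, -255.6, 56.3]
eef_rot: [[0.035, 0.999, 0.001], [0.999, -0.035, 0.0], [0.0, 0.001, -1.0]]
contact_force: [-0.2, 0.3, -0.1]
grip_width: 77.9
gripper_force: 0.0
t: 36.4
position: [390.3, -255.9, 140.3]
eef_rot: [[0.036, 0.999, -0.001], [0.999, -0.036, -0.001], [-0.001, -0.001, -1.0]]
contact_force: [0.7, 0.3, -0.8]
grip_width: 43.2
gripper_force: 30.0
t: 37.4
position: [390.9, -255.6, 147.7]
eef_rot: [[0.035, 0.999, 0.0], [0.999, -0.035, 0.0], [0.0, 0.0, -1.0]]
contact_force: [-0.3, 0.4, -1.5]
grip_width: 43.2
gripper_force: 30.0
1006
((625.5047607421875, -132.191162109375), (127.66773986816406, 76.78407287597656), 86.80968475341797) [ 584.37555 -196.71681] [665.75665 -66.54653]
t 37.45 at [ 390.8 -255.6  147.7] psi -2.0 grip 43.5 F [ 0.1  0.  -1.5]
 now-axes units [4.06 5.73] after-twist units [4.05 5.73] z 2.27 tw -0.0
```

View pics/r8.png

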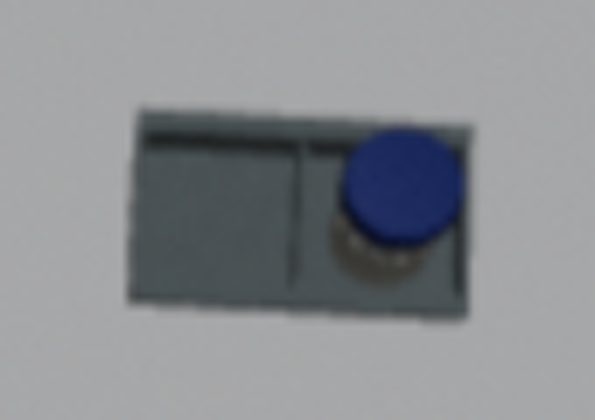

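The rack has its +y bay empty, with the divider at (297,215). Its centre is (625.5,-132.2) and its yaw is -3.2°, so the bay centre is about (627,-101).

```bash
python3 -m jog '-1 .509 .721 0 0;-1 .509 .721 0 0;-1 .509 .721 0 0;-1 .509 .721 0 0;-1 .509 .721 0 0;-1 .509 .721 0 0;-1 .509 .721 0 0;-1 .509 .721 0 0;-1 0 0 0 .2;-1 0 0 0 0'
python3 -m jog '-1 0 0 .3 0;-1 0 0 .5 0;-1 0 0 .5 0;-1 0 0 .2 0;-1 0 0 0 0;-1 0 0 0 0;-1 0 0 0 0;-1 0 0 0 0;-1 0 0 0 0;-1 0 0 0 0'; python3 - <<'E'
from h import *
im,d=save("side","s9"); a=cv2.resize(im[170:270,270:420],None,fx=4,fy=4,interpolation=cv2.INTER_CUBIC); cv2.imwrite("pics/s9c.png",a[:,:,::-1])
plan(627.3,-100.8,58.3,-3)
E
```

```text
t: 38.45
position: [627.3, -100.6, 147.1]
eef_rot: [[0.055, 0.998, -0.001], [0.998, -0.055, -0.001], [-0.001, -0.001, -1.0]]
contact_force: [-0.0, -0.9, -1.0]
grip_width: 43.4
gripper_force: 30.0
t: 39.45
position: [627.3, -100.9, 88.0]
eef_rot: [[0.056, 0.998, 0.0], [0.998, -0.056, 0.0], [0.0, 0.0, -1.0]]
contact_force: [0.8, 0.2, -1.3]
grip_width: 43.7
gripper_force: 30.0
t 39.5 at [ 627.2 -100.9   87.9] psi -3.2 grip 43.4 F [-1.2 -0.1 -1.4]
 now-axes units [0. 0.] after-twist units [0. 0.] z 0.74 tw -0.04
```

View pics/s9c.png

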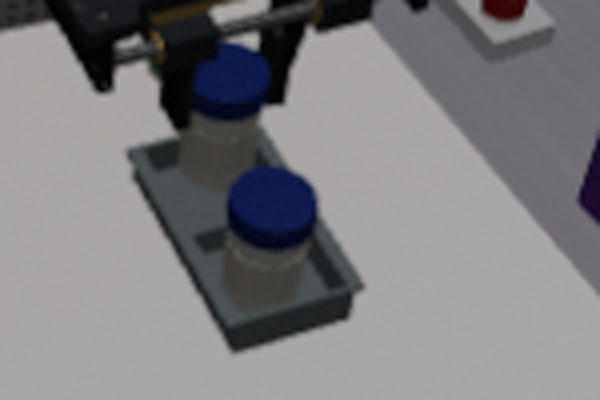

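The pot at (220,140) hangs upright over the empty bay. Lowering.

```bash
python3 -m jog '-1 0 0 .2 0;-1 0 0 .2 0;-1 0 0 .12 0;-1 0 0 .1 0;-1 0 0 .06 0;-1 0 0 .03 0;-1 0 0 .02 0;-1 0 0 0 0;-1 0 0 0 0;-1 0 0 0 0'
```

```text
t: 40.5
position: [627.2, -101.0, 58.8]
eef_rot: [[0.056, 0.998, 0.0], [0.998, -0.056, 0.0], [0.0, 0.0, -1.0]]
contact_force: [-1.1, 0.4, 3.5]
grip_width: 43.4
gripper_force: 30.0
```

Touched down (contact force went from -1.4 to +3.5 N). Release, back away and check.

```bash
python3 -m jog '-.5 0 0 0 0;.2 0 0 0 0;.6 0 0 0 0;.7 0 0 0 0;.7 0 0 0 0;.7 0 0 0 0;.7 0 0 -.2 0;.7 0 0 -.5 0;.7 0 0 -.8 0;.7 0 0 -1 0'
python3 -m jog '.7 0 0 -1 0;.7 0 -.5 -.5 0;.7 0 -.9 0 0;.7 0 -.9 0 0;.7 0 -.9 0 0;.7 0 -.5 0 0;.7 0 0 0 0;.7 0 0 0 0;.7 0 0 0 0;.7 0 0 0 0'; python3 - <<'E'
from h import *
im,d=save("top","t10"); a=cv2.resize(im[110:290,80:440],(600,300),interpolation=2)
s,_=save("side","s10"); b=cv2.resize(s[80:370,150:420],None,fx=1.03,fy=1.03,interpolation=2)
b=cv2.copyMakeBorder(b,0,0,0,600-b.shape[1],0); cv2.imwrite("pics/m10.png",np.vstack([a,b])[:,:,::-1])
E
```

```text
t: 41.5
position: [626.4, -100.9, 159.2]
eef_rot: [[0.057, 0.998, -0.002], [0.998, -0.057, -0.0], [-0.0, -0.002, -1.0]]
contact_force: [0.3, -0.1, 0.0]
grip_width: 74.0
gripper_force: 0.0
t: 42.5
position: [480.7, -93.1, 218.8]
eef_rot: [[0.057, 0.998, -0.0], [0.998, -0.057, -0.004], [-0.004, -0.0, -1.0]]
contact_force: [0.0, 0.8, 0.5]
grip_width: 74.3
gripper_force: 0.0
```

View pics/m10.png

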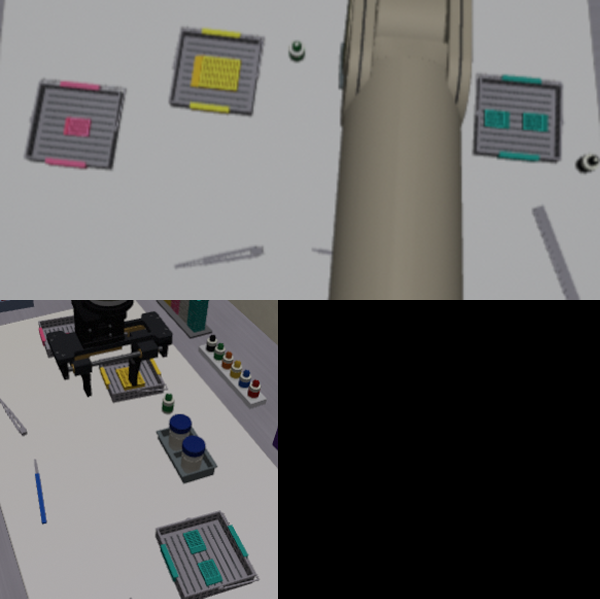

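All four cassettes lie flat in their own baskets: pink (77,127), yellow (215,72), teal (495,118) and (536,122). Both pots stand upright in the rack, at about (180,432) and (193,452).

```bash
python3 -c "
from station import *
print(sign_off())"
```

```text
the job is handed in; nothing more can be done
None
```

The job is handed in at about 43 s: all four cassettes lie flat, lid up, in the baskets of their own colour, and both pots stand upright in the rack.

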